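Seat the test block and open its port cover

TASK

Pick up the grey test block and set it down fully home in the low holder fixed to the bench, with its brass outlet pointing out through the notch in the holder's wall and its dust cover still over the port, and let go of it. Then take it again by the thumb tab of the dust cover and swing the cover about a quarter turn aside on its pin, so that the port is uncovered and stays so, with the block still home in the holder. Leave the solder spool and the red-handled screwdriver where they are.

Things in the scene. Friction and masses are not known exactly. Their poses are not given: they have to be found in the camera images.
- test_block: loose grey-painted block, 130 long (its x) x 60 wide (its y) x 76 high, 0.5 to 0.95 kg with its cover, standing upright on the bench with the port on top. Origin at the centre of its underside, z up. A brass outlet stub, 24 across and 24 long, sticks out of its -x end, its axis 24 above the underside. With the cover's tab its highest point is 120 above the underside. It is best held across its 60 mm width, at its middle; the sides are free.
- port (a point): centre of the mouth of the port, a 27 opening in a brass boss of 40 diameter on top of the block: at x -20, y 0, z 84 in the block's frame. Axes as the block's.
- pivot_pin (a point): the single upright pin of the dust cover, at x +36, y 0, z 86 in the block's frame. Axes as the block's.
- tab (a point): on the thumb tab of the dust cover: the middle of the tab, 28 above the underside of the cover plate (6 below the tab's top) and 80 from the pin's axis. The tab is an upright steel plate, 22 long (along the cover's arm, the point's x), 8 thick (the point's y), its top 34 above the underside of the 4 mm cover plate, so 30 stand free. The point's x axis points from the tab to the pin; it turns with the cover.
- dust_cover (a joint): angle of the cover on its pin in rad: 0 with the cover squarely over the port (its arm points to the block's -x end), growing as it swings clockwise seen from above, so that the tab moves to the block's +y side; stop at 1.9. It starts between 0 and 0.2. Stiff pin (about 0.2 N m, 2.5 N at the tab): it stays where it is left. The cover disc is 46 across and sits 56 from the pin.
- holder: low metal holder bolted to the bench (it does not move): base plate 180 (its x) x 104 (its y) x 8 thick, origin at the centre of its underside, z up. On it low rails, 19 high above the plate, with flared lips, surround a pocket of 136 (x) x 66 (y) at its centre, 3 clear round the block. The wall at its -x end has a 32 wide notch in the middle, through which the block's outlet stub passes. Seated, the block's origin is above the holder's origin, its axes along the holder's.
- pocket (a point): centre of the pocket's floor, 8 above the holder's underside: where the origin of the seated block belongs. Axes as the holder's. A bench vice, 182 high, stands between block and holder (x 0.35 to 0.57, y -0.26 to -0.06 from the robot base): carry the block above or behind it. The open case on the left (y over 0.13) has an upright lid about 0.42 high.
- solder_spool: spool of solder, 76 across, 44 high, standing behind the vice, between the block and the holder; bystander, origin at the centre of its underside
- screwdriver_cross: screwdriver with a red handle, 209 long, 36 high, lying in front of the block and pointing away from the robot; bystander, origin at the middle of its underside

How it is judged:
On the way, in this order (a step that is already met when the one before it is completed fails the run):
1. the block has been set home in the holder and let go of, its cover still over the port (distance between test_block and pocket below 0.008 m and z of test_block in the frame of pocket below 0.004 m and angle between the x axis of test_block and the x axis of holder, either way round below 0.15 rad and x of port in the frame of pocket below 0 m and value of joint dust_cover below 0.45 rad and contact force between the fingers and test_block below 0.3 N), for 0.2 s.
2. the cover is swung aside, the port uncovered, with the block home in the holder (value of joint dust_cover above 1.15 rad and distance between test_block and pocket below 0.008 m), for 0.2 s.
At the end, for the whole second after the job is handed in: The block rests upright on the floor of the holder (origin within 8 mm of the pocket's centre, no more than 4 mm high, turned less than 0.15 rad, tilted less than 0.06 rad), outlet at the notch end; the dust cover stands more than 1.15 rad open; all at rest (all of step 2 and z of test_block in the frame of pocket below 0.004 m and angle between the x axis of test_block and the x axis of holder, either way round below 0.15 rad and x of port in the frame of pocket below 0 m and angle between test_block's own z axis and vertical below 0.06 rad and linear speed of test_block below 0.02 m/s); the robot touches nothing.
It fails at once if the solder spool is pushed away (more than 40 mm) (distance of solder_spool from where it was at the start of the episode above 0.04 m).
It fails at once if the screwdriver is pushed away (more than 40 mm) (distance of screwdriver_cross from where it was at the start of the episode above 0.04 m).
It also fails if it takes over 64 s, if anything falls off the work surface, if the arm or the gripper's body presses on something with over 40 N, if the wrist force passes 120 N, or if a joint passes its speed limit or range.

ROBOT

A 7-joint arm with a two-finger parallel gripper is mounted at the origin on a cart in front of the work surface, level with it; the furniture and walls round the work are solid. World frame = base frame: x ahead of the robot, y to its left, z up, the work surface at z = 0. Lengths are in m, angles in rad, forces in N, time in s.
With the tool pointing down it reaches from about 0.35 to 0.9 m from the base axis. Payload 19.9 kg.
Tool frame: the origin (TCP) lies between the finger pads; the fingertips stand 19 mm ahead of it and the grasp point (between the pads) is the TCP; z points along the fingers, y is the direction in which the jaws open and shut (so a half turn about z gives the same grasp; the last joint's range is limited). The gripper opens to 94 mm and grips with 3 to 60 N. Pads are 16 mm wide; open, the fingers measure 119 mm over their backs; the gripper's body (75 mm by 177 mm) begins 78 mm behind the grasp point.
Start: joints at [-1.355, 0.417, -0.01, 1.614, 0.005, 1.111, -0.053], TCP at [0.159, 0.604, 0.224] pointing down, gripper open.
Joint ranges: [-2.81, 2.81], [-0.39, 2.02], [-1.27, 1.25], [0.06, 2.57], [-1.19, 4.33], [0.19, 2], [-2.82, 2.82]. Speed limits (rad/s): [1.89, 1.89, 2.39, 2.39, 3.01, 3.01, 3.01].

INTERFACE

Orientations are given as a 3x3 rotation matrix whose columns are the frame's x, y, z axes.
In Python, from rig import robot gives the robot as it stands. Calls block until the motion is done:
- robot.move_ptp(position, orientation): joint-space move of the TCP to a pose.
- robot.move_linear(position, velocity=0.15, frame=None, threshold=None): straight line of the TCP; frame=None keeps the orientation; velocity is the mean speed in m/s. With threshold (N) it stops when the force on the tool has changed by that much, and returns True; else False.
- robot.goto_joints(angles): joint-space move.
- robot.gripper_to(opening): finger opening in m; the grip force is fixed at half the most; returns when the fingers have stopped.
- robot.pause(seconds).
- robot.ik(position, orientation): joint angles nearest the present ones, or None.
- robot.get_state(): the state.
- robot.grab_frame(name): name is "scene" or "top" or "wrist"; returns the picture (384x512x3 uint8, red, green, blue); there is no depth.
- robot.camera_info(name): a dict with "fx", "fy", "cx", "cy" (pixels), "rvec" (rotation vector, rad) and "tvec" (3), from world to camera coordinates, as OpenCV has them. Camera axes: x right, y down, z forward; pixel columns grow to the right and rows downward; lengths in m; the calibration is good to about 2 mm. A picture is of the moment at which its call begins: read the wrist's pose just before it. camera_info takes no time and is no camera call; for the wrist camera it gives the pose at the moment of the call.
A pose or a line that the arm cannot do raises robot.PlanningError and nothing moves.
- robot.sign_off(): hands the job in, once; it reports no verdict.
The state is a dict: "time": time; "qpos": joint angles; "joint_vel": joint speeds; "effort": joint torques, N m; "ee_pos": TCP position; "tool_rot": TCP orientation; "force": force on the tool from outside, world axes, zero at the start; "moment": the same for the moment, N m; "opening": finger opening in m.
Only numpy, scipy, OpenCV 4.12 (cv2) and the standard library are available. Lean on these libraries where they do the work, as an engineer would, in place of code of your own. Each camera call takes 0.05 s, during which the arm holds its last target.

## Working session

There is one attempt and no reset: what is moved stays moved. The work goes in short steps, each a Python script; the robot and the scene stay as the last script left them, time stands still between calls to the robot, and variables do not carry over. Pictures are saved under pics/ and viewed, and the job is handed in when it is done.

```bash
ls; mkdir -p pics; python3 - <<'E'
from rig import robot
import cv2
s=robot.get_state(); print(s['time'],s['ee_pos'],s['opening'],s['force'])
for n in("scene","top","wrist"):
    print(n,robot.camera_info(n))
    cv2.imwrite(f"pics/a_{n}.png",robot.grab_frame(n)[:,:,::-1])
E
```

```text
pics
0.0 [0.15926247 0.60401569 0.22385373] 0.09399349553810958 [ 0.11112777  0.01843821 -0.02333695]
scene {'fx': 374.0734750630733, 'fy': 374.0734750630733, 'cx': 254.03794007859634, 'cy': 195.3404268387849, 'rvec': array([ 1.78429286, -1.87312223,  0.66729018]), 'tvec': array([-0.13531061,  0.53011951,  0.54485914])}
top {'fx': 368.89164596906664, 'fy': 368.89164596906664, 'cx': 253.52409636818092, 'cy': 187.42576955413074, 'rvec': array([ 2.10120677, -2.15474721,  0.17944241]), 'tvec': array([-0.12475524,  0.57675585,  0.83617177])}
wrist {'fx': 321.59705643748816, 'fy': 321.59705643748816, 'cx': 258.08518582090886, 'cy': 193.63945688341929, 'rvec': array([-2.33007446, -1.79454595, -0.21705127]), 'tvec': array([-0.62449775, -0.02579704,  0.38946204])}
```

View pics/a_top.png

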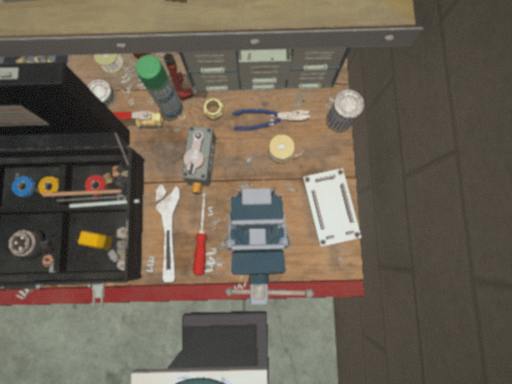

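View pics/a_scene.png

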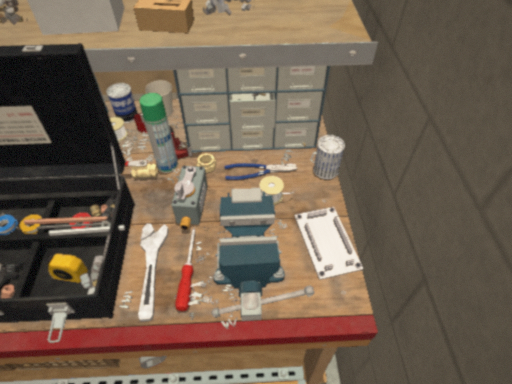

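View pics/a_wrist.png

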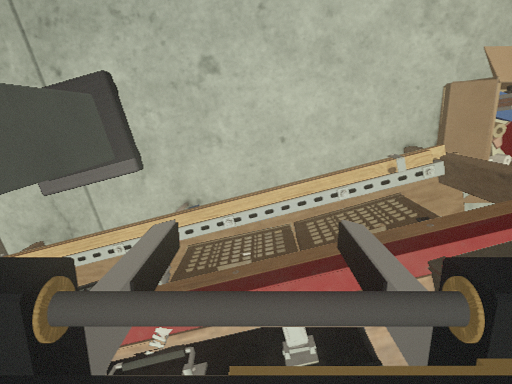

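```bash
cat > h.py <<'E'
import numpy as np, cv2
from rig import robot
def KRt(c):
    K=np.array([[c['fx'],0,c['cx']],[0,c['fy'],c['cy']],[0,0,1.]]);R=cv2.Rodrigues(np.array(c['rvec']))[0];return K,R,np.array(c['tvec'])
def ray(c,uv,z):
    K,R,t=KRt(c); o=-R.T@t; d=R.T@np.linalg.inv(K)@np.array([uv[0],uv[1],1.]); return o+d*(z-o[2])/d[2]
def proj(c,P):
    K,R,t=KRt(c); p=K@(R@np.array(P,float)+t); return p[:2]/p[2]
def crop(src,dst,x0,y0,x1,y1,s):
    im=cv2.imread(src)[y0:y1,x0:x1]; cv2.imwrite(dst,cv2.resize(im,None,fx=s,fy=s,interpolation=cv2.INTER_CUBIC))
E
python3 - <<'E'
from h import *
crop('pics/a_top.png','pics/b_hold.png',295,155,370,255,6)
crop('pics/a_top.png','pics/b_block.png',170,115,230,205,6)
c=robot.camera_info('top')
for n,uv,z in(("hold",(332,207),.008),("block",(199,157),.08),("spool",(282,148),.044),("stub",(196.5,188),.03)):print(n,ray(c,uv,z))
for n in("scene","top"):
    K,R,t=KRt(robot.camera_info(n));print(n,-R.T@t)
E
```

```text
hold [ 0.52626073 -0.33314286  0.008     ]
block [ 0.64415456 -0.01275011  0.08      ]
spool [ 0.67113794 -0.21170167  0.044     ]
stub [0.57908158 0.00099671 0.03      ]
scene [ 0.05819038 -0.13974453  0.7571608 ]
top [ 0.42030323 -0.14211429  0.92224895]
```

View pics/b_hold.png

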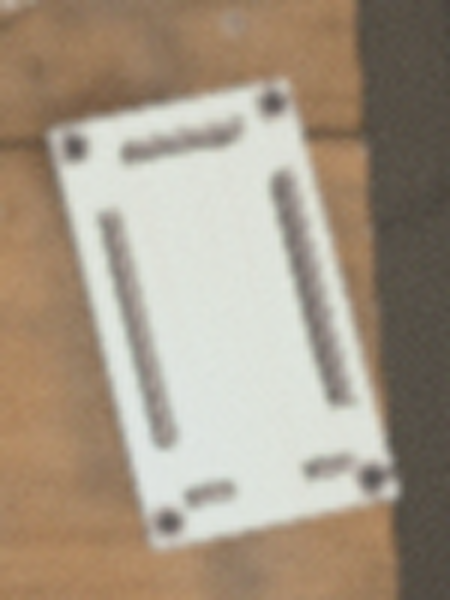

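View pics/b_block.png

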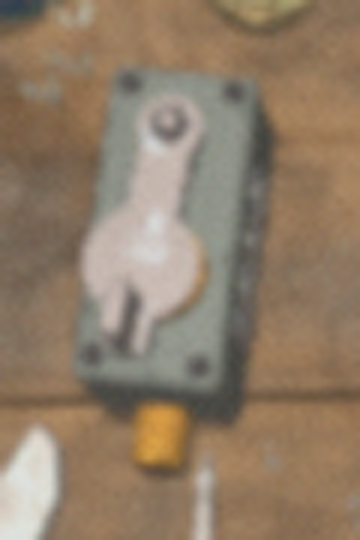

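```bash
python3 - <<'E'
from h import *
c=robot.camera_info('top')
im=cv2.imread('pics/a_top.png');
# holder: bright, in ROI
roi=np.zeros(im.shape[:2],np.uint8);roi[160:252,297:366]=1
m=((im.min(2)>150)&(roi>0)).astype(np.uint8)
m=cv2.morphologyEx(m,cv2.MORPH_CLOSE,np.ones((9,9)))
cs=max(cv2.findContours(m,0,2)[0],key=cv2.contourArea)
P=np.array([ray(c,p[0],.008)[:2] for p in cs]).astype(np.float32)
r=cv2.minAreaRect(P);print("holder",r);print(cv2.boxPoints(r))
# manual holder corners
for p in((50,130),(287,80),(397,493),(155,546)):print(ray(c,(295+p[0]/6-.5,155+p[1]/6-.5),.008))
# block top corners manual
for p in((115,70),(262,88),(228,392),(75,378)):print('blk',ray(c,(170+p[0]/6-.5,115+p[1]/6-.5),.076))
print('pin',ray(c,(170+168/6-.5,115+122/6-.5),.092))
for p in((128,315),):print('tab',ray(c,(170+p[0]/6-.5,115+p[1]/6-.5),.118))
print(ray(c,(282,148),.044), [ray(c,p,.0)[:2] for p in((204,195),(199,272))])
E
```

```text
holder ((0.5281766653060913, -0.331986665725708), (0.1800900399684906, 0.1040312647819519), 11.09526538848877)
[[ 0.42980477 -0.29827163]
 [ 0.44982466 -0.4003584 ]
 [ 0.6265485  -0.3657017 ]
 [ 0.60652864 -0.26361492]]
[ 0.60641547 -0.26436948  0.008     ]
[ 0.62535226 -0.36539869  0.008     ]
[ 0.45135493 -0.39885836  0.008     ]
[ 0.4324008  -0.29887606  0.008     ]
blk [0.72221034 0.0127898  0.076     ]
blk [ 0.7130868  -0.04605661  0.076     ]
blk [ 0.58963274 -0.03209895  0.076     ]
blk [0.59676115 0.02768786 0.076     ]
pin [ 0.69466123 -0.01101391  0.092     ]
tab [ 6.11474146e-01 -3.17219446e-04  1.18000000e-01]
[ 0.67113794 -0.21170167  0.044     ] [array([ 0.56593431, -0.01323693]), array([ 0.37590706, -0.00076849])]
```

```bash
python3 - <<'E'
from h import *
crop('pics/a_top.png','pics/c_v.png',215,180,325,305,4.5)
crop('pics/a_scene.png','pics/c_s.png',205,165,335,320,3.8)
E
```

```text
(no output)
```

View pics/c_v.png

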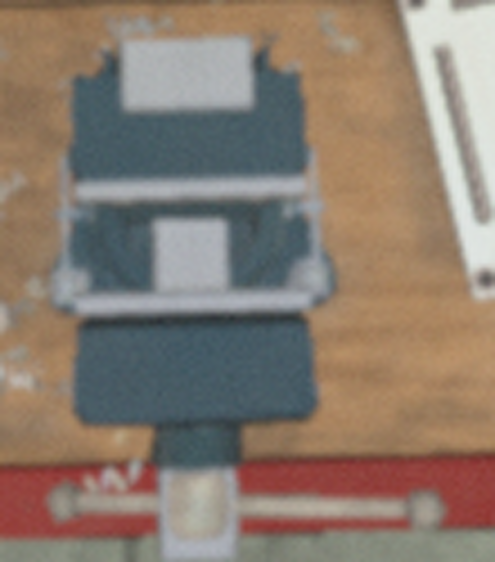

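View pics/c_s.png

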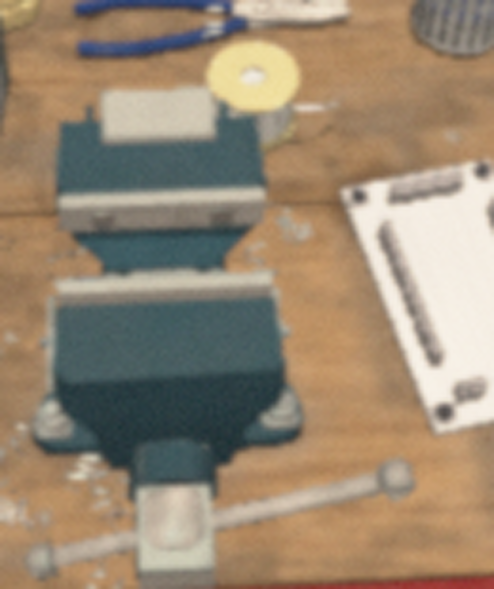

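```bash
python3 - <<'E'
from h import *
T=robot.camera_info('top');S=robot.camera_info('scene')
def tri(a,b):
    x=cv2.triangulatePoints(*[K@np.c_[R,t] for K,R,t in(KRt(T),KRt(S))],np.array(a,float),np.array(b,float));return (x[:3]/x[3]).ravel()
print('can top',tri((148,65),(152,100)))
print('can base',ray(S,(166,170),0),ray(T,(174,116),0))
print('lid front-right base scene',ray(S,(128,190),.08),ray(T,(140,150),.08))
print('lid corner top',tri((68,62),(82,47)))
print('vice R edge',ray(T,(285.7,269),.18),ray(T,(285,248),.18),'jaw back',ray(T,(250,188),.16))
def Rz(a,flip=1):
    x=np.array([np.cos(a),np.sin(a),0])*flip; z=np.array([0,0,-1.]); return np.c_[x,np.cross(z,x),z]
import math
for fl in(1,-1):
    for n,p,a in(("blk",(.655,-.01,.06),-.11),("blkhi",(.655,-.01,.35),-.11),("hold",(.528,-.332,.07),.193),("holdhi",(.528,-.332,.35),.193),("tab0",(.45,-.347,.125),.1),("tab1",(.535,-.247,.125),.193-1.5),("mid",(.45,0,.45),-.1)):
        q=robot.ik(np.array(p),Rz(a,fl));print(fl,n,None if q is None else np.round(q,2))
E
```

```text
can top [0.80878029 0.07074672 0.21289386]
can base [0.78057689 0.07146959 0.        ] [0.77837124 0.06551086 0.        ]
lid front-right base scene [0.64345258 0.13258768 0.08      ] [0.6649223  0.12696798 0.08      ]
lid corner top [0.71351526 0.14113052 0.40152861]
vice R edge [ 0.38621735 -0.19888651  0.18      ] [ 0.42695312 -0.19910937  0.18      ] jaw back [ 0.55304717 -0.13217054  0.16      ]
1 blk [-0.51  0.77  0.7   1.67 -0.6   0.93 -1.26]
1 blkhi [-0.63  0.53  0.93  1.39 -0.42  1.43 -1.39]
1 hold [-0.03  0.73  0.77  1.75 -0.63  0.92 -0.37]
1 holdhi [-0.24  0.55  1.16  1.48 -0.5   1.44 -0.46]
1 tab0 [-0.17  0.7   1.08  1.87 -0.73  1.03 -0.25]
1 tab1 [-0.37  0.74  1.08  1.82 -0.75  1.06 -1.88]
1 mid [-0.86 -0.09  0.74  1.69  0.06  1.52 -1.8 ]
-1 blk [-0.3   0.69  0.39  1.66 -0.32  0.86  1.68]
-1 blkhi [-0.47  0.45  0.65  1.38 -0.27  1.4   1.64]
-1 hold [-0.01  0.72  0.75  1.75 -0.6   0.91  2.75]
-1 holdhi [-0.24  0.55  1.15  1.48 -0.5   1.44  2.68]
-1 tab0 [-0.04  0.58  0.85  1.87 -0.53  0.94  2.73]
-1 tab1 [-0.18  0.58  0.76  1.81 -0.48  0.94  1.05]
-1 mid [-0.31 -0.05  0.23  1.67  0.01  1.52  1.39]
```

```bash
cat >> h.py <<'E'
def Rz(a,flip=1):
    x=np.array([np.cos(a),np.sin(a),0])*flip; z=np.array([0,0,-1.]); return np.c_[x,np.cross(z,x),z]
def st():
    s=robot.get_state();print('t %.2f'%s['time'],np.round(s['ee_pos'],4),np.round(s['qpos'],2),'F',np.round(s['force'],1),'op %.4f'%s['opening'],flush=True);return s
def shot(n,f):
    c=robot.camera_info(n);im=robot.grab_frame(n);cv2.imwrite(f,im[:,:,::-1]);np.save(f[:-4]+'.npy',c,allow_pickle=True);return c
def cam(f): return np.load(f,allow_pickle=True).item()
E
python3 - <<'E'
from h import *
s=st();p=s['ee_pos']
robot.move_linear([p[0],p[1],.42],velocity=.25);st()
robot.move_ptp(np.array([.42,-.01,.42]),Rz(-.11,1));st()
robot.move_ptp(np.array([.60,-.01,.33]),Rz(-.11,1));st()
shot('wrist','pics/d_w.png')
E
```

```text
t 0.15 [0.1593 0.6041 0.224 ] [-1.35  0.42 -0.01  1.61  0.    1.11 -0.05] F [-0.1 -0.3 -0.5] op 0.0938
t 1.08 [0.1592 0.6037 0.4184] [-1.36  0.32 -0.    1.33  0.    1.5  -0.05] F [-0.5 -0.2 -0.4] op 0.0941
t 3.46 [ 0.4201 -0.0094  0.42  ] [-0.8  -0.16  0.66  1.8   0.1   1.47 -1.84] F [ 0.1 -0.2 -0.1] op 0.0939
t 4.35 [ 0.5996 -0.0099  0.3305] [-0.7   0.4   0.91  1.57 -0.32  1.33 -1.44] F [-0.3 -0.   0.3] op 0.0940
```

View pics/d_w.png

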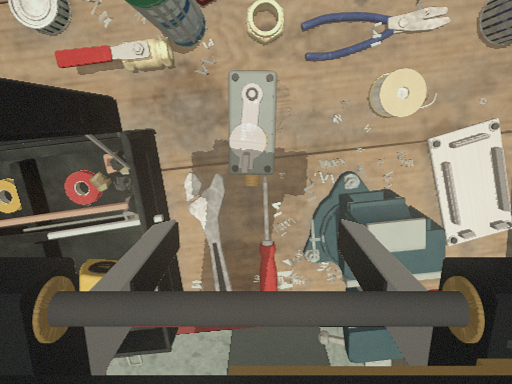

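```bash
python3 - <<'E'
from h import *
crop('pics/d_w.png','pics/e_b.png',215,55,295,200,4)
crop('pics/d_w.png','pics/e_h.png',415,110,512,260,4)
c=cam('pics/d_w.npy')
im=cv2.imread('pics/d_w.png')
hsv=cv2.cvtColor(im,cv2.COLOR_BGR2HSV)
print(hsv[80,240],hsv[120,234],hsv[165,272],hsv[100,220])
E
```

```text
[ 39  24 179] [ 34  22 175] [ 30  29 115] [ 17  78 148]
```

View pics/e_b.png

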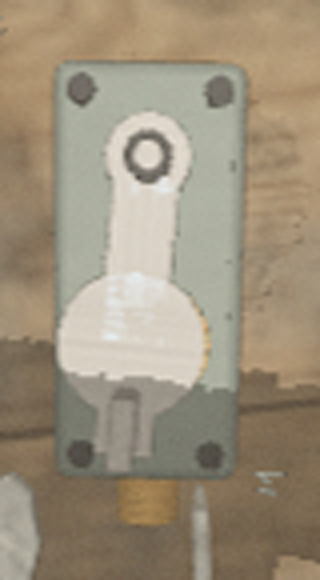

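View pics/e_h.png

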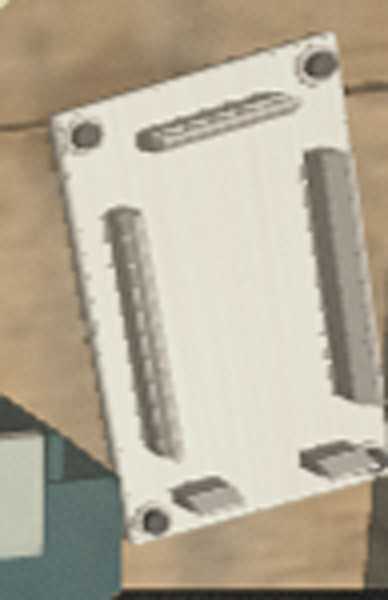

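```bash
python3 - <<'E'
from h import *
c=cam('pics/d_w.npy')
f=lambda p,z,o=(215,55):ray(c,(o[0]+(p[0]+.5)/4-.5,o[1]+(p[1]+.5)/4-.5),z)
C=[f(p,.076) for p in((57,62),(243,66),(238,475),(56,475))]
B=[f(p,.077) for p in((81,89),(219,91),(210,455),(82,454))]
for q in(C,B):
    q=np.array(q);m=q.mean(0);far=q[:2].mean(0);near=q[2:].mean(0);d=far-near
    print(np.round(q[:,:2],4).tolist(),m,'ang',np.arctan2(d[1],d[0]),'len',np.linalg.norm(d),'wid',np.linalg.norm(q[0]-q[1]),np.linalg.norm(q[3]-q[2]))
pin=f((148,155),.095);print('pin',pin);tab=f((121,430),.12);print('tab',tab,np.linalg.norm((pin-tab)[:2]))
print('stub end',f((147,524),.024))
H=[f(p,.008,(415,110)) for p in((50,118),(333,35),(127,543))]
print('hold',H,np.linalg.norm(H[0]-H[1]),np.linalg.norm(H[0]-H[2]),'ctr',(H[1]+H[2])/2,'ang',np.arctan2(*(H[0]-H[2])[[1,0]]))
E
```

```text
[[0.7252, 0.0117], [0.7178, -0.0442], [0.5929, -0.0303], [0.5994, 0.0288]] [ 0.65883645 -0.00850363  0.076     ] ang -0.12295193421720771 len 0.12630588964307848 wid 0.056366771315414774 0.05941922762643899
[[0.7166, 0.0054], [0.7114, -0.0362], [0.6006, -0.0219], [0.6055, 0.0194]] [ 0.65853914 -0.00832508  0.077     ] ang -0.12673966882031898 len 0.11182993882331053 wid 0.04190665181306676 0.04152761947810892
pin [ 0.69419195 -0.01283313  0.095     ]
tab [0.61789098 0.00339118 0.12      ] 0.07800683049387337
stub end [0.56865356 0.00349974 0.024     ]
hold [array([ 0.60649338, -0.2627925 ,  0.008     ]), array([ 0.62526283, -0.36500854,  0.008     ]), array([ 0.43290903, -0.29598007,  0.008     ])] 0.10392502714761008 0.17672844136686625 ctr [ 0.52908593 -0.3304943   0.008     ] ang 0.1889101058770591
```

```bash
python3 - <<'E'
from h import *
b=np.array([.6587,-.0084]);R=Rz(-.125)
robot.move_ptp(np.array([*b,.20]),R);st()
print(robot.move_linear(np.array([*b,.058]),velocity=.12,threshold=15));s=st()
robot.gripper_to(0.0);st()
robot.move_linear(np.array([*b,.075]),velocity=.05);st();robot.pause(.2);st()
shot('scene','pics/f_s.png');shot('wrist','pics/f_w.png')
crop('pics/f_s.png','pics/f_s2.png',120,80,290,260,3.3)
E
```

```text
t 5.03 [ 0.6588 -0.0087  0.202 ] [-0.58  0.62  0.82  1.57 -0.48  1.16 -1.36] F [0.9 0.4 0.9] op 0.0941
False
t 6.36 [ 0.6591 -0.0085  0.0588] [-0.51  0.78  0.71  1.66 -0.61  0.93 -1.27] F [ 0.1  0.1 -0.2] op 0.0937
t 6.98 [ 0.6588 -0.0083  0.0581] [-0.51  0.78  0.71  1.66 -0.61  0.93 -1.27] F [-0.4  1.9  1.3] op 0.0600
t 7.47 [ 0.6587 -0.0083  0.0751] [-0.52  0.76  0.72  1.65 -0.59  0.96 -1.28] F [-0.9 -0.4 -7.1] op 0.0596
t 7.67 [ 0.6585 -0.0084  0.0747] [-0.52  0.76  0.72  1.65 -0.59  0.96 -1.28] F [ 0.2  0.8 -7.5] op 0.0600
```

View pics/f_s2.png

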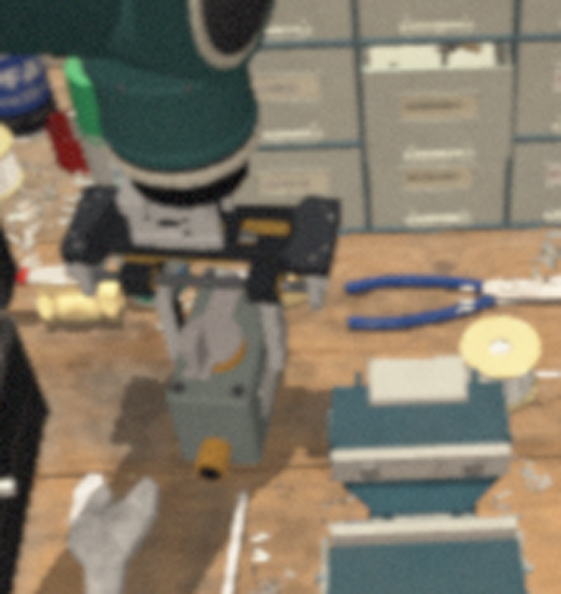

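View pics/f_w.png

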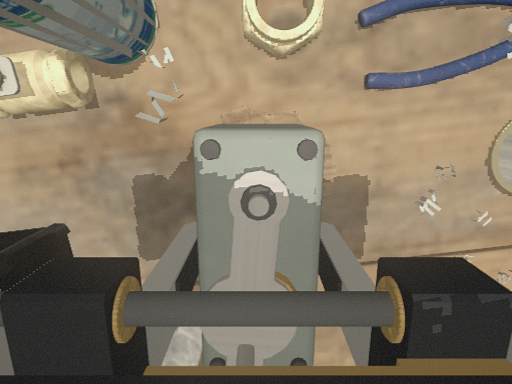

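```bash
python3 - <<'E'
from h import *
c=cam('pics/f_w.npy')
a,b=ray(c,(210,149),.094),ray(c,(307,149),.094);p=ray(c,(258.5,203),.112)
s=st();t=s['ee_pos'];R=Rz(-.125)
for q in(a,b,(a+b)/2,p): print(q, R.T@(q-t))
robot.move_linear(np.array([.655,-.0084,.29]),velocity=.25);st()
E
```

```text
t 7.78 [ 0.6586 -0.0085  0.0748] [-0.52  0.76  0.72  1.65 -0.59  0.96 -1.28] F [ 0.1  0.5 -7. ] op 0.0596
[0.71646278 0.0053656  0.094     ] [ 0.05569606 -0.02092453 -0.01921321]
[ 0.71118037 -0.03645673  0.094     ] [ 0.05566906  0.02123008 -0.01921321]
[ 0.71382157 -0.01554557  0.094     ] [ 0.05568256  0.00015277 -0.01921321]
[ 0.6946294  -0.01309912  0.112     ] [ 0.03633512  0.0001182  -0.03721321]
t 8.78 [ 0.6544 -0.0082  0.2885] [-0.61  0.55  0.87  1.48 -0.42  1.31 -1.4 ] F [-1.7  0.2 -7.9] op 0.0600
```

```bash
python3 - <<'E'
from h import *
robot.move_linear(np.array([.47,-.32,.32]),velocity=.25,frame=Rz(.191));st();robot.pause(.2)
shot('wrist','pics/g_w.png');st()
E
```

```text
t 10.39 [ 0.4705 -0.3191  0.3198] [-0.18  0.34  0.92  1.66 -0.28  1.29 -0.58] F [ 0.3  0.3 -7.3] op 0.0598
t 10.64 [ 0.4703 -0.3195  0.3199] [-0.18  0.34  0.92  1.66 -0.28  1.29 -0.58] F [ 0.1 -0.9 -7.9] op 0.0600
```

View pics/g_w.png

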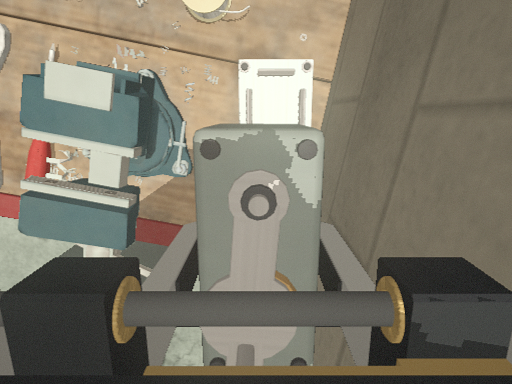

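```bash
python3 - <<'E'
from h import *
c=cam('pics/g_w.npy')
crop('pics/g_w.png','pics/g_h.png',225,45,330,135,6)
im=cv2.imread('pics/g_w.png')
m=np.zeros(im.shape[:2],np.uint8);m[50:125,230:325]=(im[50:125,230:325].min(2)>165)
m=cv2.morphologyEx(m,cv2.MORPH_CLOSE,np.ones((9,9)))
ys,xs=np.nonzero(m)
# left/right/top edges
rows=[y for y in range(72,118,2)]
L=np.array([[np.nonzero(m[y])[0].min()-.5,y] for y in rows],float);Rr=np.array([[np.nonzero(m[y])[0].max()+.5,y] for y in rows],float)
cols=range(246,306,2);T=np.array([[x,np.nonzero(m[:,x])[0].min()-.5] for x in cols],float)
def ln(A):
    P=np.array([ray(c,p,.008)[:2] for p in A],np.float32);v=cv2.fitLine(P,cv2.DIST_HUBER,0,.01,.01).ravel();r=abs((P-v[2:])@[-v[1],v[0]]).max();return v,r
l,rl=ln(L);r,rr=ln(Rr);t,rt=ln(T)
print(rl,rr,rt,[np.arctan2(v[1],v[0]) for v in(l,r,t)])
def X(a,b):
    k=np.linalg.solve(np.c_[a[:2],-b[:2]],b[2:]-a[2:]);return a[2:]+k[0]*a[:2]
A,B=X(l,t),X(r,t);print(A,B,np.linalg.norm(A-B))
ang=np.arctan2(*( (A-B)))# B->A is +y dir
d=A-B; ang=np.arctan2(-d[0],d[1]);print('ang',ang)
for g in(ang,.191): print('centre',(A+B)/2-.09*np.array([np.cos(g),np.sin(g)]))
E
```

```text
0.00082980265 0.00079325045 2.9802322e-08 [np.float32(0.20526026), np.float32(0.19859758), np.float32(-1.379391)]
[ 0.6068183  -0.26387635] [ 0.6266782  -0.36636463] 0.10439475
ang 0.19140518
centre [ 0.52839184 -0.33224195]
centre [ 0.52838493 -0.33220616]
```

View pics/g_h.png

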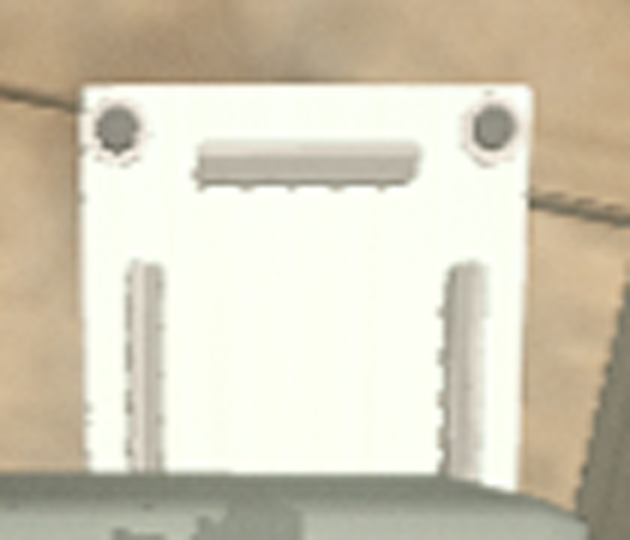

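```bash
python3 - <<'E'
from h import *
h=np.array([.5284,-.3322]);R=Rz(.193)
robot.move_linear(np.array([*h,.25]),velocity=.2,frame=R);st()
robot.move_linear(np.array([*h,.095]),velocity=.12,threshold=20);st()
robot.pause(.2);s=st();
print(robot.move_linear(np.array([*h,.0655]),velocity=.03,threshold=10));st();robot.pause(.2);st()
shot('scene','pics/h_s.png');shot('wrist','pics/h_w.png')
crop('pics/h_s.png','pics/h_s2.png',220,120,390,300,3.3)
E
```

```text
t 11.25 [ 0.5278 -0.3327  0.2506] [-0.09  0.51  0.85  1.61 -0.4   1.21 -0.53] F [-0.6  0.5 -7.1] op 0.0598
t 12.69 [ 0.5287 -0.3324  0.0957] [-0.01  0.68  0.73  1.74 -0.55  0.94 -0.43] F [-0.   0.3 -6.8] op 0.0597
t 12.89 [ 0.5286 -0.3322  0.0954] [-0.01  0.68  0.73  1.74 -0.55  0.94 -0.43] F [ 0.6 -0.3 -7.5] op 0.0598
True
t 13.81 [ 0.5282 -0.3321  0.066 ] [ 0.01  0.72  0.71  1.75 -0.58  0.9  -0.41] F [-1.1  1.4  7.8] op 0.0596
t 14.01 [ 0.5282 -0.3321  0.066 ] [ 0.01  0.72  0.71  1.75 -0.58  0.9  -0.41] F [-1.   1.4  7.1] op 0.0600
```

View pics/h_s2.png

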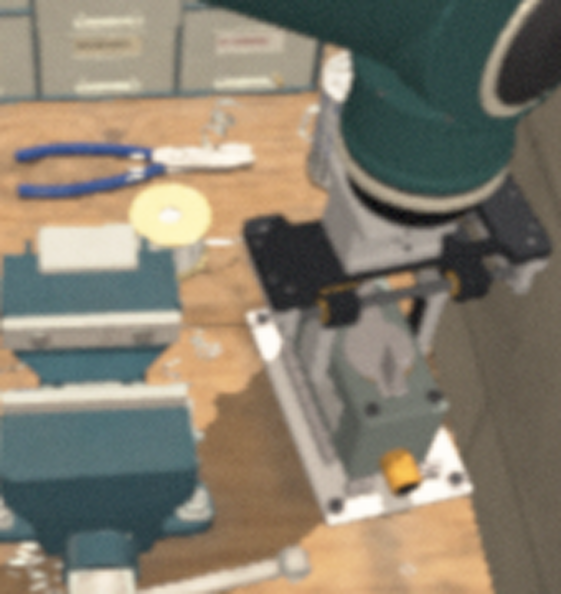

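View pics/h_w.png

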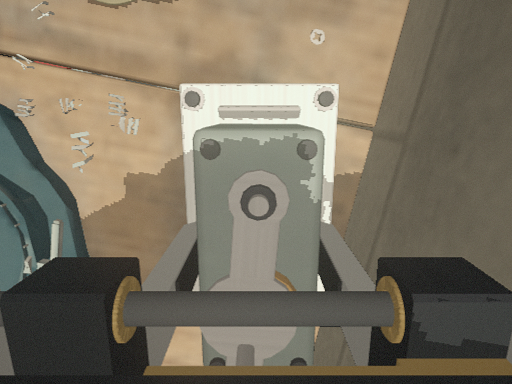

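```bash
python3 - <<'E'
from h import *
robot.gripper_to(.094);robot.pause(.4);s=st();p=s['ee_pos']
robot.move_linear(np.array([p[0],p[1],.24]),velocity=.15)
robot.move_linear(np.array([.40,-.345,.30]),velocity=.2);st();robot.pause(.2)
shot('wrist','pics/i_w.png');shot('top','pics/i_t.png')
crop('pics/i_t.png','pics/i_t2.png',270,120,370,260,4)
E
```

```text
t 15.22 [ 0.5275 -0.3314  0.0649] [ 0.01  0.72  0.71  1.75 -0.58  0.9  -0.41] F [0.1 0.2 0.1] op 0.0942
t 17.39 [ 0.4008 -0.3444  0.2995] [-0.15  0.26  0.96  1.78 -0.23  1.22 -0.5 ] F [ 0.4  0.4 -0.4] op 0.0939
```

View pics/i_w.png

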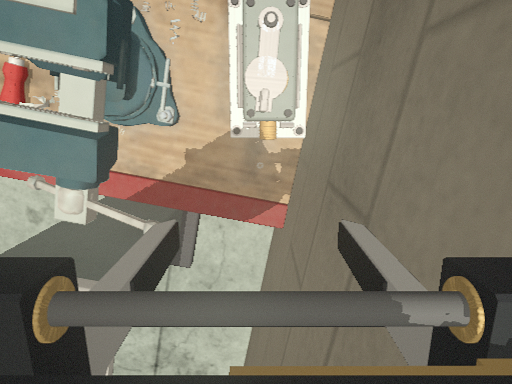

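View pics/i_t2.png

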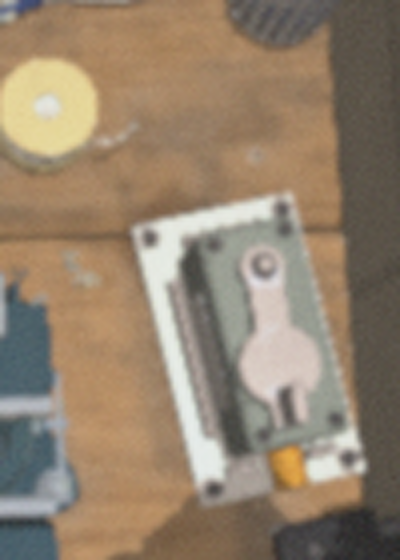

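```bash
python3 - <<'E'
from h import *
crop('pics/i_w.png','pics/i_w2.png',220,0,320,145,5.5)
E
```

```text
(no output)
```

View pics/i_w2.png

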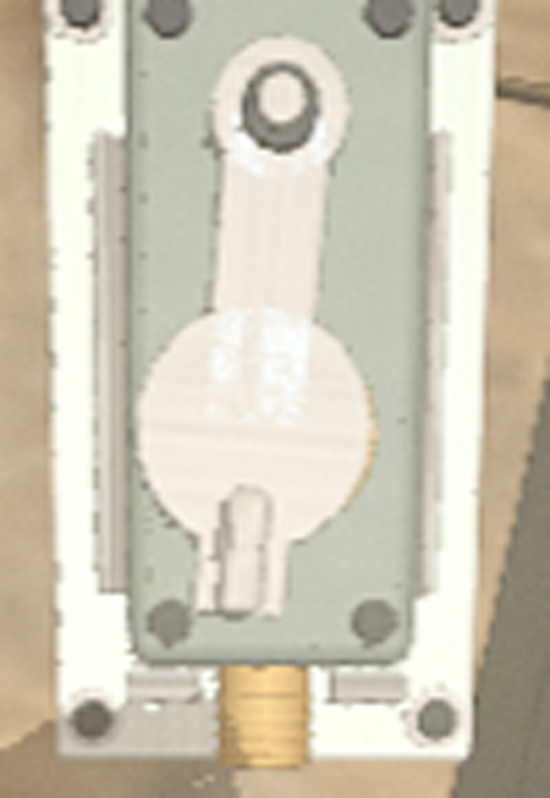

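```bash
python3 - <<'E'
from h import *
c=cam('pics/i_w.npy')
f=lambda p,z:ray(c,((p[0]+.5)/5.5-.5+220,(p[1]+.5)/5.5-.5),z)
B=np.array([f(p,.085) for p in((168,13),(388,12),(374,622),(169,622))]);m=B.mean(0);d=B[:2].mean(0)-B[2:].mean(0)
a=np.arctan2(d[1],d[0]);print('block',m,a,np.linalg.norm(d),np.linalg.norm(B[0]-B[1]))
u=np.array([np.cos(a),np.sin(a)]);pin=m[:2]+.036*u
print('pin exp',pin,'meas',f((281,100),.104))
for p in((244,545),(246,490),(234,608)):
    t=f(p,.128);v=t[:2]-pin;w=-u;print('tab',t,np.linalg.norm(v),'ang',-np.arctan2(w[0]*v[1]-w[1]*v[0],w@v))
E
```

```text
block [ 0.5279408  -0.33244149  0.085     ] 0.19047331165576176 0.1120387969404057 0.041698506490375695
pin exp [ 0.56328973 -0.32562583] meas [ 0.56333209 -0.32574754  0.104     ]
tab [ 0.48479661 -0.33422326  0.128     ] 0.07896255596596684 ang 0.08137721973470222
tab [ 0.49409119 -0.33272503  0.128     ] 0.06956173913707568 ang 0.08823921420460847
tab [ 0.47371529 -0.33459685  0.128     ] 0.09002254339026804 ang 0.09065469978074571
```

```bash
python3 - <<'E'
from h import *
pin=np.array([.5633,-.3257]);a=.191
def pose(th,z=.125,r=.08):
    d=np.array([np.cos(a-th),np.sin(a-th)]);return np.array([*(pin-r*d),z]),Rz(a-th)
for th in(.085,.8,1.5):
    p,R=pose(th);print(p,np.round(robot.ik(p,R),2))
robot.gripper_to(.05)
p,R=pose(.085,.22);robot.move_ptp(p,R);st()
p,R=pose(.085);print(robot.move_linear(p,velocity=.1,threshold=8));robot.pause(.1);st()
shot('scene','pics/j_s.png');crop('pics/j_s.png','pics/j_s2.png',220,120,390,300,3.3)
E
```

```text
[ 0.48374902 -0.33416413  0.125     ] [-0.05  0.6   0.82  1.82 -0.53  0.96 -0.47]
[ 0.49768236 -0.2799362   0.125     ] [-0.21  0.61  0.91  1.86 -0.58  0.96 -1.23]
[ 0.54259471 -0.24842587  0.125     ] [-0.35  0.73  1.05  1.8  -0.73  1.06 -1.9 ]
t 19.06 [ 0.4834 -0.3345  0.2197] [-0.11  0.49  0.89  1.74 -0.41  1.12 -0.55] F [-0.4  0.6  0.6] op 0.0501
False
t 20.26 [ 0.4841 -0.3343  0.1256] [-0.04  0.6   0.81  1.82 -0.52  0.96 -0.48] F [-0.3  0.  -0.4] op 0.0504
```

View pics/j_s2.png

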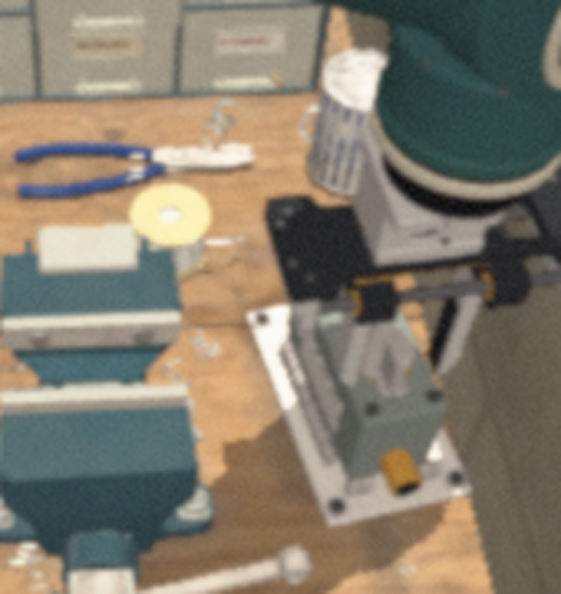

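Fingers straddle the tab. Close on it and swing along the arc, watching the force.

```bash
python3 - <<'E'
from h import *
pin=np.array([.5633,-.3257]);a=.191
def pose(th,z=.125,r=.08):
    d=np.array([np.cos(a-th),np.sin(a-th)]);return np.array([*(pin-r*d),z]),Rz(a-th)
robot.gripper_to(0.0);s=st()
if .006<s['opening']<.011:
    for i,th in enumerate(np.linspace(.085,1.5,16)[1:]):
        p,R=pose(th);robot.move_linear(p,velocity=.06,frame=R)
        s=robot.get_state();F=np.linalg.norm(s['force']);print('%.2f F'%th,np.round(s['force'],1),'op %.4f'%s['opening'])
        if F>35: print('stop');break
    st()
    shot('scene','pics/k_s.png');crop('pics/k_s.png','pics/k_s2.png',220,120,390,300,3.3)
E
```

```text
t 21.03 [ 0.4837 -0.3341  0.125 ] [-0.04  0.6   0.81  1.82 -0.52  0.96 -0.48] F [-0.2 -1.1 -0.5] op 0.0081
0.18 F [-2.7 -0.6  0.4] op 0.0078
0.27 F [-1.  -0.5  1.2] op 0.0080
0.37 F [ 0.3 -0.5 -0.7] op 0.0078
0.46 F [ 0.5 -0.6 -0.9] op 0.0076
0.56 F [ 1.  -0.7 -1.2] op 0.0074
0.65 F [ 0.  -0.5 -1.4] op 0.0076
0.75 F [ 1.   0.3 -1.3] op 0.0073
0.84 F [-0.1  1.  -1.1] op 0.0077
0.93 F [ 0.5  1.2 -0.4] op 0.0078
1.03 F [ 0.1  1.2 -0.3] op 0.0079
1.12 F [ 0.7  1.  -1.4] op 0.0076
1.22 F [-0.1  0.8 -0.7] op 0.0081
1.31 F [ 0.3  0.7 -0.8] op 0.0079
1.41 F [ 0.1  1.4 -0.1] op 0.0075
1.50 F [1.1 1.1 0.1] op 0.0075
t 25.16 [ 0.5423 -0.2485  0.125 ] [-0.39  0.79  1.13  1.8  -0.8   1.1  -1.84] F [1.1 1.1 0.1] op 0.0075
```

View pics/k_s2.png

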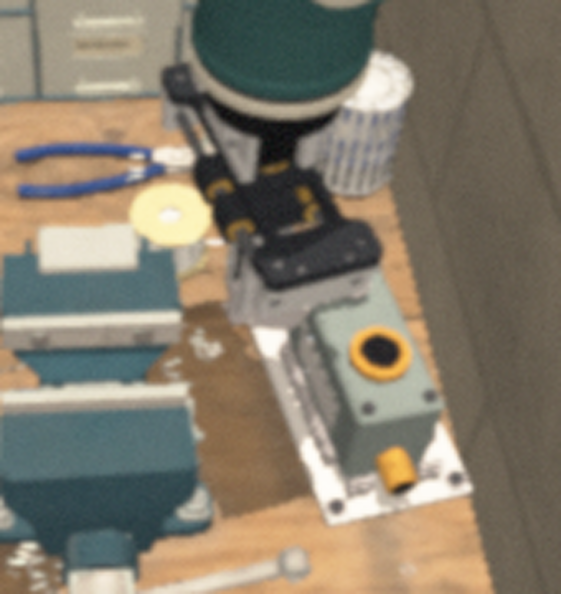

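```bash
python3 - <<'E'
from h import *
robot.gripper_to(.03);robot.pause(.2);s=st();p=s['ee_pos']
robot.move_linear(np.array([p[0],p[1],.24]),velocity=.1)
robot.move_ptp(np.array([.42,-.33,.33]),Rz(.19));robot.pause(.2);st()
shot('wrist','pics/l_w.png');shot('top','pics/l_t.png')
crop('pics/l_w.png','pics/l_w2.png',150,0,340,160,4)
E
```

```text
t 25.97 [ 0.5426 -0.2484  0.125 ] [-0.39  0.79  1.13  1.8  -0.8   1.1  -1.85] F [ 0.6  0.3 -0.7] op 0.0296
t 28.79 [ 0.4202 -0.3298  0.3297] [-0.22  0.25  0.99  1.73 -0.22  1.28 -0.56] F [-0.9  0.2  0.1] op 0.0300
```

View pics/l_w2.png

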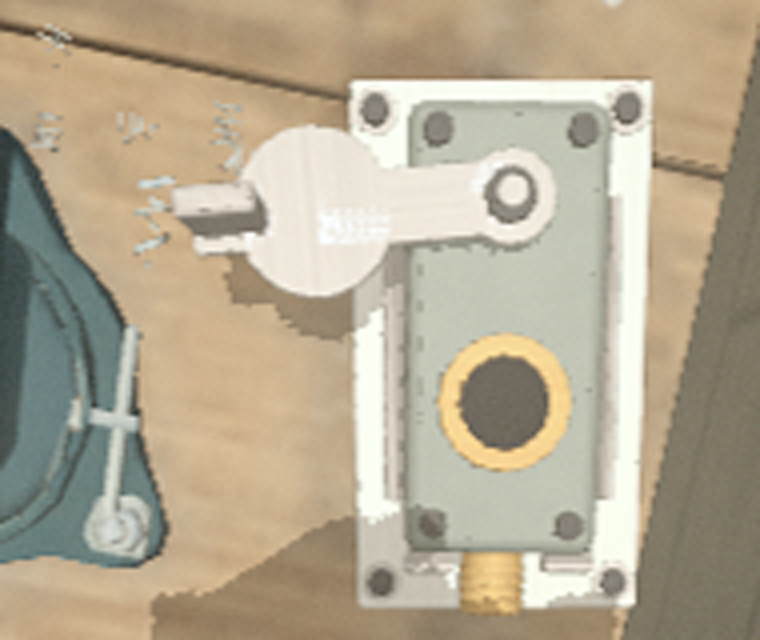

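View pics/l_t.png

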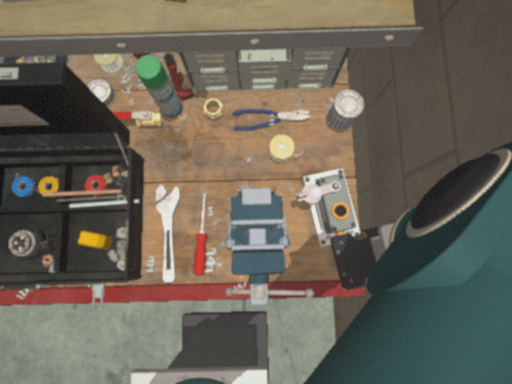

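```bash
python3 - <<'E'
from h import *
c=cam('pics/l_w.npy')
f=lambda p,z:ray(c,((p[0]+.5)/4-.5+150,(p[1]+.5)/4-.5),z)
def fit(P,z):
    B=np.array([f(p,z) for p in P]);d=B[:2].mean(0)-B[2:].mean(0);return B.mean(0)[:2],np.arctan2(d[1],d[0]),np.linalg.norm(d),np.linalg.norm(B[0]-B[1])
b=fit(((438,128),(583,128),(568,524),(432,524)),.085);h=fit(((376,108),(627,106),(612,581),(381,581)),.010)
print(b,h,'diff mm',(b[0]-h[0])*1e3)
pin=f((512,192),.104);t=f((210,193),.128);v=(t-pin)[:2];print('cover',np.pi-((np.arctan2(v[1],v[0])-b[1])),np.linalg.norm(v))
a=cam('pics/l_t.npy')
def sp(fn):
    im=cv2.imread(fn)[130:165,262:300].astype(int);m=(im[:,:,2]-im[:,:,0]>60)&(im[:,:,2]>190);y,x=np.nonzero(m);return ray(a,(x.mean()+262,y.mean()+130),.044)
print('spool',sp('pics/a_top.png'),sp('pics/l_t.png'));s=st()
robot.sign_off()
E
```

```text
(array([ 0.529045  , -0.33096821]), np.float64(0.17460882276546535), np.float64(0.1120139924657827), np.float64(0.041741738595742615)) (array([ 0.52905104, -0.33286147]), np.float64(0.19036392578266803), np.float64(0.16003882184797472), np.float64(0.08535046390861993)) diff mm [-0.00604038  1.89325528]
cover 1.4972476244265898 0.08004980091278739
spool [ 0.6761229  -0.21076474  0.044     ] [ 0.67669571 -0.2112463   0.044     ]
t 28.89 [ 0.4202 -0.3299  0.3298] [-0.22  0.25  0.99  1.73 -0.22  1.28 -0.56] F [ 0.  -0.2 -0. ] op 0.0302
the job is handed in; nothing more can be done
```

I set the block home in the holder with its outlet through the notch and its cover still on, and let go of it. I then gripped the tab, swung the cover aside, released it, backed off and handed in at 28.9 s. No verdict is reported.

Last checks before handing in:
- **Block:** its centre measured about 2 mm from the pocket's centre and it was turned about 0.016 rad from the holder. The tool stopped on contact at the expected seated height, 0.066 m, but I did not re-measure the block's height or tilt after the swing.
- **Cover:** it stood at about 1.50 rad, with the port open in view.
- **Forces:** in the readings taken during the swing the force on the tool stayed under 3 N.
- **Bystanders:** the spool measured less than 1 mm from its start. The screwdriver looked unmoved in the top picture, but I did not measure it.

No check failed or disagreed.

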